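Close and rack the telescoping beam tubes

ROBOT

A 7-joint arm with a two-finger parallel gripper is mounted at the origin on a cart in front of the work surface, level with it; the furniture and walls round the work are solid. World frame = base frame: x ahead of the robot, y to its left, z up, the work surface at z = 0. Lengths are in m, angles in rad, forces in N, time in s.
With the tool pointing down it reaches from about 0.4 to 0.85 m from the base axis. Payload 4.5 kg.
Tool frame: the origin (TCP) lies midway between the tips of the shut fingers; the grasp point (between the pads) lies 19 mm behind it; z points along the fingers, y is the line along which they close (so a half turn about z gives the same grasp; the last joint's range is limited). The gripper opens to 85 mm and grips with 20 to 120 N. Pads are 22 mm wide; open, the fingers measure 114 mm over their backs; the gripper's body (76 mm by 85 mm) begins 54 mm behind the grasp point. The pads swing forward as they close: fully open they stand 13 mm farther back than shut.
Start: joints at [-1.264, 0.689, -0.195, 1.565, 0.157, 0.902, -0.215], TCP at [0.168, 0.602, 0.231] pointing down, gripper open.
Joint ranges: [-3.01, 3.01], [-0.46, 2.08], [-1.47, 1.51], [0.13, 2.56], [-1, 4.14], [0.04, 2.09], [-2.66, 2.66]. Speed limits (rad/s): [2.57, 2.57, 3.14, 3.14, 3.14, 3.14, 3.14].

INTERFACE

Orientations are given as a rotation vector (axis times angle).
In Python, from station import status, optics, ctrl gives the robot as it stands. The module is installed in compiled form; this text tells all that it offers.
- The arm moves only by the shell command python3 -m pendant 'ROWS' [FORCE]. ROWS is text: rows parted by semicolons, each of 7 numbers parted by spaces: the finger opening in mm, from 0 to 85.4, then the shift along the world's x, y, z in mm, then the turn, a rotation vector about the world's x, y, z in rad. In form: jaw dx dy dz ax ay az; .... A call has 1 to 12 rows; each row is the pose to reach, as a shift and turn from the pose commanded when the call began; what a row does not reach only later rows make up. A row lasts 1/10 s, in which the tool goes at most 50 mm and 8.59 degrees, less where a joint would pass 70% of its speed; a pose out of reach is approached as far as the arm can. A call with a gripper value outside its range is refused whole. The fingers move at their own pace and stop on an object; FORCE is the grip in N (left out, the last holds). Time passes only in rows, so rows that repeat a pose let the fingers close. It gives the time, the measured TCP pose, the force, the opening and the grip force at its end, in the units of the state.
- status.state(): the state, without advancing time (a new reading comes with each control period).
- optics.snapshot(name): name is "scene" or "top" or "wrist"; returns the picture (400x640x3 uint8, red, green, blue); there is no depth.
- optics.calibration(name): a dict with "fx", "fy", "cx", "cy" (pixels), "world_from_camera" (4x4, takes a point from camera to world coordinates). Camera axes: x right, y down, z forward; pixel columns grow to the right and rows downward; lengths in m; the calibration is good to about 2 mm. A picture is of the moment at which its call begins: read the wrist's pose just before it. calibration takes no time and is no camera call; for the wrist camera it gives the pose at the moment of the call.
- ctrl.hand_in(): hands the job in; it is judged then, once.
The state is a dict: "t": time; "joint_positions": joint angles; "dq": joint speeds; "joint_torque": joint torques, N m; "eef_pos": TCP position; "orientation": TCP orientation; "contact_force": force on the tool from outside, world axes, zero at the start; "torque": the same for the moment, N m; "width": finger opening in m; "grasp_force": force on a finger pad.
Only numpy, scipy, OpenCV 4.12 (cv2) and the standard library are available. Lean on these libraries where they do the work, as an engineer would, in place of code of your own. Each camera call takes 0.05 s, during which the arm holds its last target. There are 200 camera calls.

TASK

The telescoping beam tubes left standing on the bench are to be put away: collapse every one fully home, innermost section first, draw the rack's gate aside, and sort them by trying their feet in the rack's slot. The tubes whose foot fits are slid wholly into the slot, the ones whose foot is too wide are stood level across the two rails of the orange stand; then close the gate again fully across the mouth. Leave the beaker, the flask and the petri dish alone.

Things in the scene. Friction and masses are not known exactly. Their poses are not given: they have to be found in the camera images.
- tele_a: telescoping beam tube (may be absent), loose, upright, 0.3 kg, heavy foot. Origin: centre of the foot's underside, z up. Dark foot disc 8 mm thick, diameter EITHER 44 mm (fits the rack) OR 56 mm (too wide): find out by trying it; all else is alike. Black barrel, 32 mm wide, from 8 to 80 mm height (grip here), then an aluminium middle and a brass innermost section.
- tele_a_in (a joint): extension (m) of tele_a's innermost brass section out of the middle one: 0 home, starts 0.028 to 0.042, at most 0.045; about 3 N moves it, a little more when fast; stays where left. Its flat yellow cap is 24 mm wide, 8 mm high; cap top at 94 mm + both joint values above the foot's underside. A push on the cap drives this section home first, then the middle one.
- tele_a_mid (a joint): extension (m) of tele_a's middle aluminium section out of the barrel: 0 home, starts 0.028 to 0.042, at most 0.045; about 8 N moves it, a little more when fast; stays where left. Its collar is 30 mm wide, 6 mm high, underside at 80 mm + this value.
- tele_b: telescoping beam tube (may be absent), loose, upright, 0.3 kg, heavy foot. Origin: centre of the foot's underside, z up. Dark foot disc 8 mm thick, diameter EITHER 44 mm (fits the rack) OR 56 mm (too wide): find out by trying it; all else is alike. Black barrel, 32 mm wide, from 8 to 80 mm height (grip here), then an aluminium middle and a brass innermost section.
- tele_b_in (a joint): extension (m) of tele_b's innermost brass section out of the middle one: 0 home, starts 0.028 to 0.042, at most 0.045; about 3 N moves it, a little more when fast; stays where left. Its flat yellow cap is 24 mm wide, 8 mm high; cap top at 94 mm + both joint values above the foot's underside. A push on the cap drives this section home first, then the middle one.
- tele_b_mid (a joint): extension (m) of tele_b's middle aluminium section out of the barrel: 0 home, starts 0.028 to 0.042, at most 0.045; about 8 N moves it, a little more when fast; stays where left. Its collar is 30 mm wide, 6 mm high, underside at 80 mm + this value.
- tele_c: telescoping beam tube (may be absent), loose, upright, 0.3 kg, heavy foot. Origin: centre of the foot's underside, z up. Dark foot disc 8 mm thick, diameter EITHER 44 mm (fits the rack) OR 56 mm (too wide): find out by trying it; all else is alike. Black barrel, 32 mm wide, from 8 to 80 mm height (grip here), then an aluminium middle and a brass innermost section.
- tele_c_in (a joint): extension (m) of tele_c's innermost brass section out of the middle one: 0 home, starts 0.028 to 0.042, at most 0.045; about 3 N moves it, a little more when fast; stays where left. Its flat yellow cap is 24 mm wide, 8 mm high; cap top at 94 mm + both joint values above the foot's underside. A push on the cap drives this section home first, then the middle one.
- tele_c_mid (a joint): extension (m) of tele_c's middle aluminium section out of the barrel: 0 home, starts 0.028 to 0.042, at most 0.045; about 8 N moves it, a little more when fast; stays where left. Its collar is 30 mm wide, 6 mm high, underside at 80 mm + this value.
- tele_d: telescoping beam tube (may be absent), loose, upright, 0.3 kg, heavy foot. Origin: centre of the foot's underside, z up. Dark foot disc 8 mm thick, diameter EITHER 44 mm (fits the rack) OR 56 mm (too wide): find out by trying it; all else is alike. Black barrel, 32 mm wide, from 8 to 80 mm height (grip here), then an aluminium middle and a brass innermost section.
- tele_d_in (a joint): extension (m) of tele_d's innermost brass section out of the middle one: 0 home, starts 0.028 to 0.042, at most 0.045; about 3 N moves it, a little more when fast; stays where left. Its flat yellow cap is 24 mm wide, 8 mm high; cap top at 94 mm + both joint values above the foot's underside. A push on the cap drives this section home first, then the middle one.
- tele_d_mid (a joint): extension (m) of tele_d's middle aluminium section out of the barrel: 0 home, starts 0.028 to 0.042, at most 0.045; about 8 N moves it, a little more when fast; stays where left. Its collar is 30 mm wide, 6 mm high, underside at 80 mm + this value.
- tele_e: telescoping beam tube (may be absent), loose, upright, 0.3 kg, heavy foot. Origin: centre of the foot's underside, z up. Dark foot disc 8 mm thick, diameter EITHER 44 mm (fits the rack) OR 56 mm (too wide): find out by trying it; all else is alike. Black barrel, 32 mm wide, from 8 to 80 mm height (grip here), then an aluminium middle and a brass innermost section.
- tele_e_in (a joint): extension (m) of tele_e's innermost brass section out of the middle one: 0 home, starts 0.028 to 0.042, at most 0.045; about 3 N moves it, a little more when fast; stays where left. Its flat yellow cap is 24 mm wide, 8 mm high; cap top at 94 mm + both joint values above the foot's underside. A push on the cap drives this section home first, then the middle one.
- tele_e_mid (a joint): extension (m) of tele_e's middle aluminium section out of the barrel: 0 home, starts 0.028 to 0.042, at most 0.045; about 8 N moves it, a little more when fast; stays where left. Its collar is 30 mm wide, 6 mm high, underside at 80 mm + this value.
- rack: fixed storage rack on the worktop, 66 mm wide, aluminium with blue lips: a slot holding up to three narrow feet in a row. Origin: on the worktop, on the slot's centre line; x runs inwards along the slot, from the mouth at x = -80 mm to the end stop at +90 mm. A foot is wholly inside once the tube's origin is past x = -58 mm.
- rack_mouth (a point): centre of the slot's mouth at worktop height, rack x = -80 mm. Slot 48 mm wide, 12 mm high under two lips (12 to 18 mm high, 38 mm apart, barrel between them): feet go in only by sliding level along the worktop. Flared walls without lips, 12 mm high, from x = -100 mm (69 mm wide) guide them in; a wide foot jams there with the tube's origin at about rack x = -92 mm.
- gate (a joint): gate of the rack, m: a steel bar (3 to 13 mm high, 8 mm thick) that slides along the rack's y axis across the slot's mouth at rack x = -110 mm; 0 = closed (across the mouth), 0.085 = fully open (drawn aside to the rack's +y); mouth free for feet beyond about 0.07; about 1.5 N to move, stays where left
- gate_knob (a point): centre of the top of the gate's red upright knob, 18 mm in diameter, from 15 to 43 mm above the worktop; moves with the gate (at rack x = -110 mm, y = joint value)
- stand: fixed orange stand for the tubes with too wide a foot, 160 mm (its x) by 86 mm (its y). Origin: on the worktop under its centre. Two rails along its x, 6 mm high, 20 mm wide, with a gap of 46 mm between them (the centre line is y = 0): a wide foot stands level across the gap on both rails (set down within about 4 mm of the centre line), a narrow foot drops through. Room for two in a row along x.
- beaker: bystander: small beaker, 52 mm wide, 69 mm high, loose; origin under its centre. Leave it alone.
- flask_small: bystander: small conical flask, 45 mm wide, 62 mm high, loose; origin under its centre. Leave it alone.
- petri_1: bystander: petri dish, 60 mm wide, 15 mm high, loose; origin under its centre. Leave it alone.

How it is judged:
On the way, in this order (a step that is already met when the one before it is completed fails the run):
1. the rack's gate is drawn open (value of joint gate above 0.06 m), for 0.2 s.
2. every tube is collapsed and stands where it belongs (value of joint each of tele_a_mid, tele_a_in, tele_b_mid, tele_b_in, tele_c_mid, tele_c_in, tele_d_mid, tele_d_in, tele_e_mid, tele_e_in below 0.005 m and angle between each of tele_a, tele_b, tele_c, tele_d, tele_e's own z axis and vertical below 0.1 rad and ((x of tele_a in the frame of rack between -0.058 and 0.075 m and y of tele_a in the frame of rack between -0.008 and 0.008 m and height (world z) of tele_a below 0.004 m) or (x of tele_a in the frame of stand between -0.06 and 0.06 m and y of tele_a in the frame of stand between -0.008 and 0.008 m and height (world z) of tele_a between 0.004 and 0.01 m)) and ((x of tele_b in the frame of rack between -0.058 and 0.075 m and y of tele_b in the frame of rack between -0.008 and 0.008 m and height (world z) of tele_b below 0.004 m) or (x of tele_b in the frame of stand between -0.06 and 0.06 m and y of tele_b in the frame of stand between -0.008 and 0.008 m and height (world z) of tele_b between 0.004 and 0.01 m)) and ((x of tele_c in the frame of rack between -0.058 and 0.075 m and y of tele_c in the frame of rack between -0.008 and 0.008 m and height (world z) of tele_c below 0.004 m) or (x of tele_c in the frame of stand between -0.06 and 0.06 m and y of tele_c in the frame of stand between -0.008 and 0.008 m and height (world z) of tele_c between 0.004 and 0.01 m)) and ((x of tele_d in the frame of rack between -0.058 and 0.075 m and y of tele_d in the frame of rack between -0.008 and 0.008 m and height (world z) of tele_d below 0.004 m) or (x of tele_d in the frame of stand between -0.06 and 0.06 m and y of tele_d in the frame of stand between -0.008 and 0.008 m and height (world z) of tele_d between 0.004 and 0.01 m)) and ((x of tele_e in the frame of rack between -0.058 and 0.075 m and y of tele_e in the frame of rack between -0.008 and 0.008 m and height (world z) of tele_e below 0.004 m) or (x of tele_e in the frame of stand between -0.06 and 0.06 m and y of tele_e in the frame of stand between -0.008 and 0.008 m and height (world z) of tele_e between 0.004 and 0.01 m))), for 0.2 s.
At the end, for the whole second after the job is handed in: Every tube present has both sections within 5 mm of fully home and stands upright and at rest: narrow-footed ones with the whole foot in the rack's slot, wide-footed ones level on both rails of the orange stand (within 8 mm of its centre line); the gate is closed to within 10 mm (all of step 2 and linear speed of each of tele_a, tele_b, tele_c, tele_d, tele_e below 0.02 m/s and value of joint gate below 0.01 m); the robot touches nothing.
It fails at once if a tube's middle section is pushed home before its innermost one ((value of joint tele_a_mid below 0.02 m and value of joint tele_a_in above 0.012 m) or (value of joint tele_b_mid below 0.02 m and value of joint tele_b_in above 0.012 m) or (value of joint tele_c_mid below 0.02 m and value of joint tele_c_in above 0.012 m) or (value of joint tele_d_mid below 0.02 m and value of joint tele_d_in above 0.012 m) or (value of joint tele_e_mid below 0.02 m and value of joint tele_e_in above 0.012 m)).
It fails at once if the beaker is disturbed (distance of beaker from where it was at the start of the episode above 0.04 m).
It fails at once if the flask_small is disturbed (distance of flask_small from where it was at the start of the episode above 0.04 m).
It fails at once if the petri_1 is disturbed (distance of petri_1 from where it was at the start of the episode above 0.04 m).
Of tele_a, tele_b, tele_c, tele_d, tele_e only 3 to 4 are there at a start; the rules pass over those that are not, and their reading is None.
At some moment in a run one of tele_a, tele_b, tele_c, tele_d, tele_e may be knocked a few centimetres aside while the robot is not near it.
Once in a run the grip may slacken for a moment while it holds something.
It also fails if it takes over 210 s, if anything falls off the work surface, if the arm or the gripper's body presses on something with over 40 N, if the wrist force passes 120 N, or if a joint passes its speed limit or range.

## Working session

There is one attempt and no reset: what is moved stays moved. The work goes in short steps, Python scripts to look and compute and a shell command to move; the robot and the scene stay as the last step left them, time stands still between calls to the robot, and variables do not carry over. Pictures are saved under pics/ and viewed, at most 14 in all, crops included, and the job is handed in when it is done.

```bash
mkdir -p pics; python3 - <<'E'
from station import status, optics
import cv2
print({k:v for k,v in status.state().items()})
for n in("scene","top"):
    cv2.imwrite(f"pics/{n}0.png",optics.snapshot(n)[:,:,::-1]); c=optics.calibration(n); print(n,c)
E
```

```text
{'t': 0.0, 'joint_positions': array([-1.26423305,  0.68997818, -0.19451507,  1.56636957,  0.15730157,
        0.9024951 , -0.21510346]), 'dq': array([-1.85420885e-05, -4.50774495e-05,  1.48485924e-04, -1.36254525e-03,
       -3.40013717e-03,  1.68067169e-03, -3.74667673e-04]), 'joint_torque': array([-4.16289759e-04, -5.39608240e+01, -1.26656458e+00, -1.58550990e+01,
        9.10897739e-03,  9.33230447e-03,  1.76455825e-05]), 'eef_pos': array([0.16824256, 0.60124408, 0.2304809 ]), 'orientation': array([-4.26978899e-01, -3.11232290e+00,  2.91276410e-03]), 'contact_force': array([ 0.23174847,  0.17775847, -0.28378755]), 'torque': array([-0.01200891, -0.04298779,  0.025908  ]), 'grasp_force': 0.0, 'width': 0.08527730750715294}
scene {'fx': 520.0610881222651, 'fy': 520.0610881222651, 'cx': 319.1038912474413, 'cy': 206.69845045070397, 'world_from_camera': array([[ 0.77286073, -0.37326573,  0.51318513, -0.06395789],
       [-0.63456067, -0.46015676,  0.62095774, -0.84626295],
       [ 0.00436336, -0.80556096, -0.59249684,  0.83335344],
       [ 0.        ,  0.        ,  0.        ,  1.        ]])}
top {'fx': 384.7722159580869, 'fy': 384.7722159580869, 'cx': 321.2370918088154, 'cy': 193.2474945278649, 'world_from_camera': array([[-0.05124157, -0.97688459,  0.20753506,  0.43287653],
       [-0.99868122,  0.04946066, -0.01376459, -0.03509549],
       [ 0.00318159, -0.20796668, -0.97813074,  0.99522282],
       [ 0.        ,  0.        ,  0.        ,  1.        ]])}
```

View pics/top0.png

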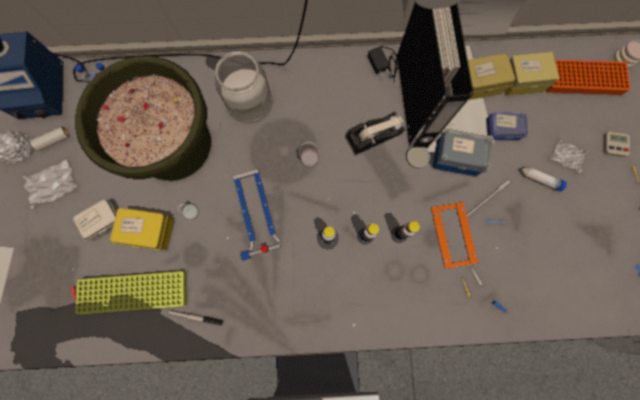

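View pics/scene0.png

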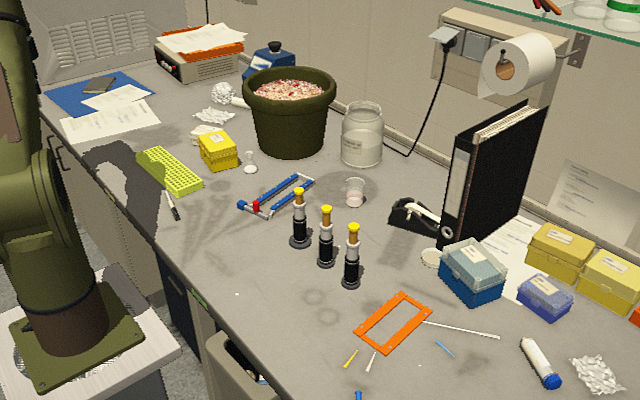

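Three tubes stand at about (328,235), (370,232) and (410,229) in the top view. The rack is at (258,205) with its mouth towards the robot and the red knob at (264,249). The stand is at (455,235), the beaker at (308,153) and the flask at about (190,211).

```bash
cat > h.py <<'E'
import numpy as np, cv2
from station import status, optics
def cal(n):
    c=optics.calibration(n); return c,np.array(c["world_from_camera"])
def ray(n,u,v,c=None):
    c,T=c or cal(n); d=T[:3,:3]@np.array([(u-c["cx"])/c["fx"],(v-c["cy"])/c["fy"],1]); return T[:3,3],d
def plane(n,u,v,z,c=None):
    o,d=ray(n,u,v,c); return o+d*(z-o[2])/d[2]
def tri(a,b):
    (o1,d1),(o2,d2)=a,b; s=np.linalg.lstsq(np.c_[d1,-d2],o2-o1,rcond=None)[0]
    p,q=o1+s[0]*d1,o2+s[1]*d2; return (p+q)/2,np.linalg.norm(p-q)
def blobs(im,lo,hi,amin=15):
    h=cv2.cvtColor(im,cv2.COLOR_RGB2HSV); m=cv2.inRange(h,np.array(lo),np.array(hi))
    n,_,s,c=cv2.connectedComponentsWithStats(m)
    return [(s[i,4],c[i].round(1),s[i,:4]) for i in range(1,n) if s[i,4]>=amin],m
R={"yellow":((22,150,120),(34,255,255)),"blue":((105,130,60),(118,255,255)),"orange":((5,180,120),(14,255,255)),"red":((0,170,90),(4,255,255))}
E
python3 - <<'E'
from h import *
np.set_printoptions(precision=4,suppress=True)
P={}
for n in("scene","top"):
    im=cv2.imread(f"pics/{n}0.png")[:,:,::-1].copy()
    for k in R:
        b,m=blobs(im,*R[k]); 
        print(n,k,[(int(a),c.tolist(),s.tolist()) for a,c,s in b])
        if k in("orange","blue") and n=="top":
            for i,(a,c,s) in enumerate(b):
                if a<60: continue
                mm=np.zeros_like(m); x,y,w,h=s[:4]; mm[y:y+h,x:x+w]=m[y:y+h,x:x+w]
                r=cv2.minAreaRect(cv2.findNonZero(mm)); z=.006 if k=="orange" else .018
                if 200<c[0]<500 and c[1]>150: print("  rect",[plane(n,*p,z)[:2].round(4).tolist() for p in cv2.boxPoints(r)],plane(n,*r[0],z))
E
```

```text
scene yellow [(1138, [218.0, 151.8], [197, 130, 41, 43]), (1588, [168.3, 171.2], [136, 146, 68, 52]), (68, [298.5, 190.5], [294, 187, 10, 8]), (78, [326.1, 208.3], [321, 204, 11, 9]), (89, [353.4, 226.7], [348, 222, 12, 10]), (2596, [572.5, 273.0], [525, 222, 115, 95]), (40, [567.2, 233.2], [555, 228, 22, 14]), (41, [349.0, 360.4], [343, 351, 14, 17])]
scene blue [(56, [265.9, 58.5], [254, 52, 21, 15]), (20, [263.2, 66.0], [259, 65, 9, 3]), (21, [251.8, 69.0], [247, 66, 11, 6]), (324, [125.0, 81.4], [102, 72, 52, 23]), (15, [243.7, 75.9], [242, 72, 5, 7]), (974, [71.7, 98.7], [44, 80, 58, 38]), (189, [277.1, 187.7], [257, 174, 41, 28]), (46, [306.6, 183.5], [300, 180, 13, 9]), (117, [282.8, 200.7], [271, 192, 24, 18]), (60, [240.7, 204.3], [237, 200, 10, 10]), (225, [450.1, 277.7], [438, 260, 30, 35]), (269, [481.4, 295.8], [460, 282, 45, 27]), (329, [539.6, 309.0], [517, 292, 54, 32]), (199, [552.6, 381.8], [544, 373, 18, 17]), (47, [357.9, 394.9], [355, 391, 6, 9])]
scene orange [(48, [554.0, 6.9], [545, 0, 16, 14]), (126, [180.5, 30.4], [162, 25, 43, 11]), (530, [212.7, 52.5], [17
[... 637 characters left out ...]
(32, [17.3, 91.0], [8, 90, 20, 4]), (224, [264.2, 204.3], [255, 174, 20, 60]), (242, [244.6, 210.2], [235, 179, 19, 61]), (44, [561.8, 185.6], [558, 181, 8, 10]), (46, [244.6, 255.0], [241, 251, 8, 8]), (28, [498.2, 305.4], [494, 302, 11, 9])]
  rect [[0.7, 0.1243], [0.7025, 0.1133], [0.544, 0.0758], [0.5417, 0.0864]] [0.6208 0.0997 0.018 ]
  rect [[0.6869, 0.1772], [0.6896, 0.1651], [0.5315, 0.1259], [0.529, 0.1376]] [0.608  0.1511 0.018 ]
top orange [(1821, [592.3, 75.3], [553, 60, 77, 31]), (936, [453.9, 235.0], [432, 203, 45, 65])]
  rect [[0.5896, -0.3325], [0.6054, -0.4169], [0.4454, -0.4341], [0.4308, -0.3524]] [ 0.5164 -0.384   0.006 ]
top red [(33, [263.7, 248.1], [261, 245, 6, 7])]
```

```bash
python3 - <<'E'
from h import *
np.set_printoptions(precision=4,suppress=True)
for nm,s,t in [("knob",(255.6,205.9),(263.7,248.1)),("A",(298.5,190.5),(328.5,231.1)),("B",(326.1,208.3),(372.9,228.6)),("C",(353.4,226.7),(413.6,226.4))]:
    p,e=tri(ray("scene",*s),ray("top",*t)); print(nm,p,e)
for nm,(u,v),z in [("beaker",(308,153),.035),("flask",(190,211),.03)]: print(nm,plane("top",u,v,z))
im=cv2.imread("pics/top0.png"); cv2.imwrite("pics/t1.png",cv2.resize(im[140:280,160:480],None,fx=2.5,fy=2.5,interpolation=cv2.INTER_CUBIC))
E
```

```text
knob [0.5051 0.1016 0.0309] 0.0009045251875777389
A [ 0.5257 -0.0584  0.1562] 8.909832930110413e-05
B [ 0.5261 -0.1553  0.1608] 0.0010259088161885283
C [ 0.5259 -0.2434  0.1643] 0.000764104870042881
beaker [ 0.7456 -0.0196  0.035 ]
flask [0.6085 0.2862 0.03  ]
```

View pics/t1.png

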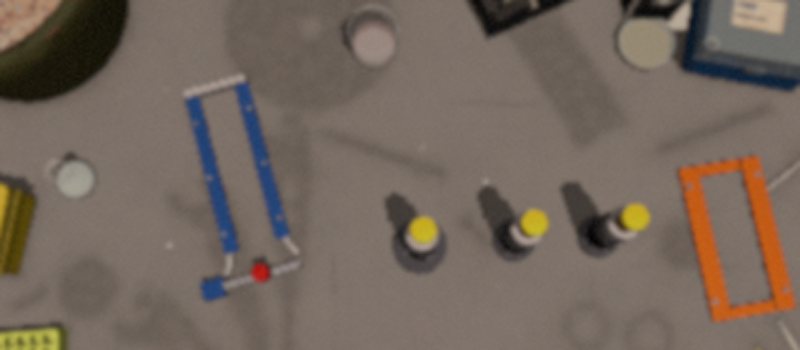

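```bash
python3 -m pendant '85 28 -42 20 0 0 0;85 56 -84 20 0 0 0.05;85 84 -126 20 0 0 0.1;85 112 -168 20 0 0 0.15;85 140 -210 20 0 0 0.2;85 168 -252 20 0 0 0.25;85 196 -294 20 0 0 0.3;85 224 -336 20 0 0 0.35;85 252 -378 20 0 0 0.4;85 280 -420 20 0 0 0.45;85 308 -460 20 0 0 0.51;85 337 -500 20 0 0 0.51' && python3 -m pendant '85 -30 0 0 0 0 0;85 -60 0 20 0 0 0;85 -60 0 20 0 0 0'
python3 - <<'E'
from h import *
s=status.state(); print(s["eef_pos"],s["contact_force"])
cv2.imwrite("pics/w1.png",optics.snapshot("wrist")[:,:,::-1]); np.save("w1.npy",cal("wrist")[1]); print(cal("wrist"))
E
```

```text
t: 1.3
eef_pos: [0.5021, 0.1051, 0.2511]
orientation: [0.373, -3.119, -0.0]
contact_force: [1.0, 0.1, 0.4]
width: 0.0849
grasp_force: 0.0
t: 1.6
eef_pos: [0.4386, 0.1068, 0.2723]
orientation: [0.373, -3.118, 0.001]
contact_force: [0.5, 0.8, 0.2]
width: 0.085
grasp_force: 0.0
[0.43858554 0.10678175 0.27230809] [0.49327784 0.78460799 0.23697689]
({'fx': 360.40236438417867, 'fy': 360.40236438417867, 'cx': 325.18582150551373, 'cy': 199.0575212972022, 'world_from_camera': array([[-2.36145903e-01,  9.28903976e-01,  2.85258682e-01,
         3.67160779e-01],
       [ 9.71717509e-01,  2.25875086e-01,  6.88877996e-02,
         9.09117199e-02],
       [-4.42678520e-04,  2.93458428e-01, -9.55971734e-01,
         4.14213290e-01],
       [ 0.00000000e+00,  0.00000000e+00,  0.00000000e+00,
         1.00000000e+00]])}, array([[-2.36145903e-01,  9.28903976e-01,  2.85258682e-01,
         3.67160779e-01],
       [ 9.71717509e-01,  2.25875086e-01,  6.88877996e-02,
         9.09117199e-02],
       [-4.42678520e-04,  2.93458428e-01, -9.55971734e-01,
         4.14213290e-01],
       [ 0.00000000e+00,  0.00000000e+00,  0.00000000e+00,
         1.00000000e+00]]))
```

View pics/w1.png

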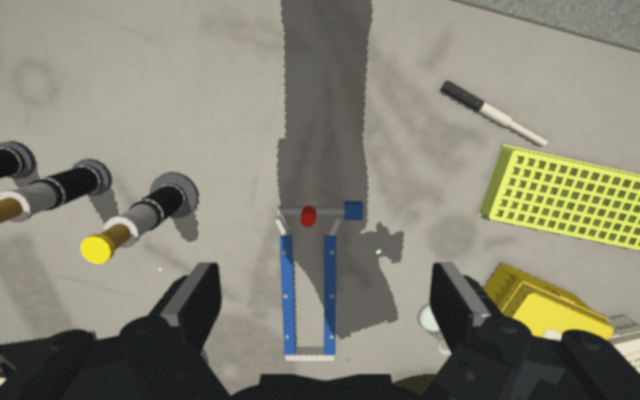

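The wrist view shows the rack upright in the image: lips at columns 287 and 330, rows 236–355, the knob at (308,216). Three tubes stand to the left, with foot A at about (175,193).

```bash
python3 - <<'E'
from h import *
np.set_printoptions(precision=4,suppress=True)
im=cv2.imread("pics/w1.png")[:,:,::-1].copy(); c=(cal("wrist")[0],np.load("w1.npy"))
for k in("blue","red"):
    b,m=blobs(im,*R[k],30)
    for a,cc,s in b:
        x,y,w,h=s; mm=np.zeros_like(m); mm[y:y+h,x:x+w]=m[y:y+h,x:x+w]
        r=cv2.minAreaRect(cv2.findNonZero(mm)); z=.018 if k=="blue" else .03
        B=cv2.boxPoints(r); B=B[np.argsort(B[:,1])]
        q=[plane("wrist",*((B[i]+B[i+1])/2),z,c) for i in(0,2)]
        print(k,a,cc,s,q,np.degrees(np.arctan2(*(q[1]-q[0])[1::-1])),plane("wrist",*cc,z,c))
print("feet",[plane("wrist",*p,0.004,c) for p in((175,194),(93,177),(17,160))])
E
```

```text
blue 270 [353.2 210.2] [345 202  17  17] [array([0.4813, 0.1515, 0.018 ]), array([0.5002, 0.1565, 0.018 ])] 14.956537812423347 [0.4909 0.1543 0.018 ]
blue 1102 [287.8 294.2] [281 237  14 117] [array([0.5421, 0.0848, 0.018 ]), array([0.7035, 0.1248, 0.018 ])] 13.929704306481664 [0.6175 0.1034 0.018 ]
blue 1011 [329.1 293.5] [325 237  10 117] [array([0.53  , 0.1356, 0.018 ]), array([0.6911, 0.1753, 0.018 ])] 13.86044789407449 [0.6043 0.1534 0.018 ]
red 207 [307.9 216.3] [301 207  14  19] [array([0.4956, 0.1015, 0.03  ]), array([0.5166, 0.1063, 0.03  ])] 12.834120148788742 [0.5063 0.1044 0.03  ]
feet [array([ 0.5255, -0.0541,  0.004 ]), array([ 0.5275, -0.1496,  0.004 ]), array([ 0.5277, -0.2358,  0.004 ])]
```

```bash
python3 -m pendant '45 30 0 -40 0 0 0;45 60 1 -80 0 0 0;45 60 1 -120 0 0 0;45 60 1 -160 0 0 0;45 60 1 -195 0 0 0;45 60 1 -225 0 0 0;45 60 1 -247 0 0 0;45 60 1 -247 0 0 0;45 60 1 -247 0 0 0' 
python3 - <<'E'
from h import *
cv2.imwrite("pics/w2.png",optics.snapshot("wrist")[:,:,::-1])
E
```

```text
t: 2.55
eef_pos: [0.5019, 0.1084, 0.024]
orientation: [0.372, -3.119, 0.0]
contact_force: [0.7, -0.8, 0.4]
width: 0.0452
grasp_force: 0.0
```

View pics/w2.png

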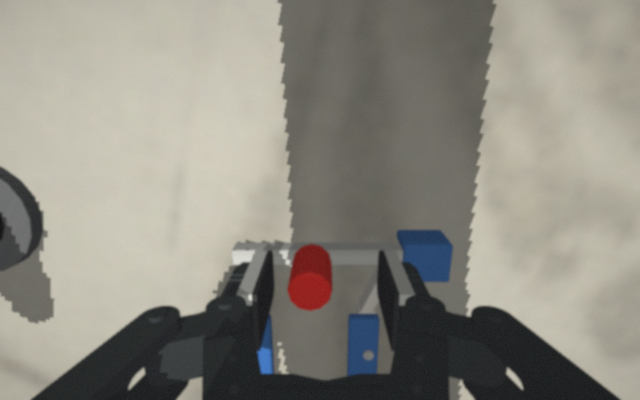

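The knob (310,280) lies between the fingers, a little left of their midpoint at column 327. I'll centre on it, close, and draw the gate.

```bash
python3 -m pendant '45 3 -6 -2 0 0 0;45 3 -6 -2 0 0 0;10 3 -6 -2 0 0 0;10 3 -6 -2 0 0 0;10 3 -6 -2 0 0 0;10 3 -6 -2 0 0 0;10 3 -6 -2 0 0 0' 30; python3 -m pendant '10 -2 10 0 0 0 0;10 -5 20 0 0 0 0;10 -7 30 0 0 0 0;10 -10 40 0 0 0 0;10 -12 50 0 0 0 0;10 -15 60 0 0 0 0;10 -17 70 0 0 0 0;10 -20 80 0 0 0 0;10 -20 83 0 0 0 0;10 -20 83 0 0 0 0;10 -20 83 0 0 0 0'
```

```text
t: 3.3
eef_pos: [0.5049, 0.1022, 0.0229]
orientation: [-0.372, 3.119, -0.0]
contact_force: [0.1, -1.0, 6.0]
width: 0.0165
grasp_force: 29.3
t: 4.4
eef_pos: [0.4851, 0.1839, 0.0229]
orientation: [-0.37, 3.119, -0.003]
contact_force: [-0.1, -3.2, 6.4]
width: 0.0168
grasp_force: 29.8
```

```bash
python3 -m pendant '45 0 0 0 0 0 0;45 0 0 0 0 0 0;45 0 0 40 0 0 0;20 0 0 90 0 0 0;0 0 0 140 0 0 0;0 10 -40 180 0 0 0;0 20 -85 195 0 0 0;0 30 -130 195 0 0 0;0 40 -175 195 0 0 0;0 40 -220 195 0 0 0;0 40 -240 195 0 0 0;0 40 -240 195 0 0 0'; python3 -m pendant '0 0 0 0 0 0 0;0 0 0 0 0 0 0'
python3 - <<'E'
from h import *
np.set_printoptions(precision=4,suppress=True)
p=[]
im=optics.snapshot("wrist");cv2.imwrite("pics/w3.png",im[:,:,::-1])
for z in(.155,.16): print([(int(a),c.tolist(),plane("wrist",*c,z)) for a,c,s in blobs(im,*R["yellow"],60)[0]])
E
```

```text
t: 5.6
eef_pos: [0.5238, -0.0593, 0.2167]
orientation: [0.361, -3.119, 0.003]
contact_force: [0.3, 1.1, -0.0]
width: -0.0
grasp_force: 0.0
t: 5.8
eef_pos: [0.5246, -0.0525, 0.2173]
orientation: [-0.377, 3.119, 0.002]
contact_force: [-0.3, 0.2, -0.4]
width: -0.0001
grasp_force: 0.0
[(260, [3.2, 149.7], array([ 0.5273, -0.2389,  0.155 ])), (1375, [152.3, 183.0], array([ 0.5267, -0.1545,  0.155 ])), (1168, [317.0, 216.7], array([ 0.5241, -0.056 ,  0.155 ]))]
[(260, [3.2, 149.7], array([ 0.5255, -0.2347,  0.16  ])), (1375, [152.3, 183.0], array([ 0.5249, -0.1524,  0.16  ])), (1168, [317.0, 216.7], array([ 0.5224, -0.0563,  0.16  ]))]
```

View pics/w3.png

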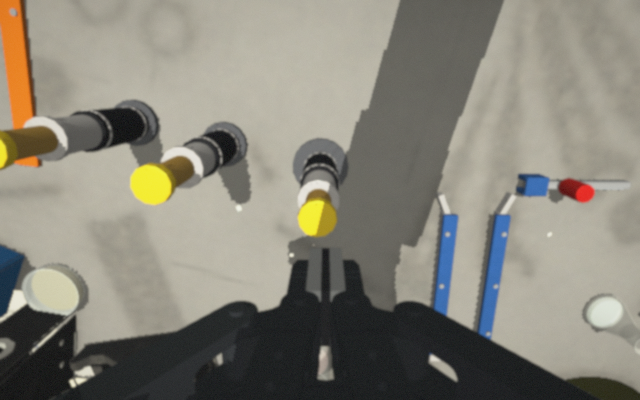

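Gate is drawn right (knob at 575,190). Cap A at (317,217) is just ahead of the shut tips. Foot A spans 54 px and foot B 42 px at a similar distance, so A is probably wide. I'll still try it in the slot. Now collapsing A.

```bash
python3 -m pendant '0 0 -3 -20 0 0 0;0 0 -3 -45 0 0 0;0 0 -3 -55 0 0 0;0 0 -3 -62 0 0 0;0 0 -3 -69 0 0 0;0 0 -3 -76 0 0 0;0 0 -3 -83 0 0 0;0 0 -3 -90 0 0 0;0 0 -3 -97 0 0 0;0 0 -3 -104 0 0 0;0 0 -3 -111 0 0 0;0 0 -3 -117 0 0 0'; python3 -m pendant '0 0 0 -3 0 0 0;0 0 0 -5 0 0 0;0 0 0 -5 0 0 0'
```

```text
t: 7.05
eef_pos: [0.5245, -0.0571, 0.1003]
orientation: [-0.373, 3.119, 0.001]
contact_force: [-2.2, 3.0, 9.1]
width: -0.0002
grasp_force: 4.2
t: 7.35
eef_pos: [0.5244, -0.0571, 0.0951]
orientation: [0.373, -3.119, -0.001]
contact_force: [-1.5, 1.3, 4.8]
width: -0.0003
grasp_force: 2.0
```

```bash
python3 -m pendant '0 0 0 -2 0 0 0;0 0 0 -2 0 0 0'; python3 -m pendant '0 0 0 50 0 0 0;0 0 0 100 0 0 0;0 0 -30 115 0 0 0;0 0 -60 115 0 0 0;0 0 -90 115 0 0 0;0 1 -96 115 0 0 0;0 1 -96 115 0 0 0;0 1 -96 115 0 0 0'
python3 - <<'E'
from h import *
np.set_printoptions(precision=4,suppress=True)
im=optics.snapshot("wrist");cv2.imwrite("pics/w4.png",im[:,:,::-1])
for z in(.1,.16,.165): print([(int(a),c.tolist(),plane("wrist",*c,z)) for a,c,s in blobs(im,*R["yellow"],60)[0]])
E
```

```text
t: 7.55
eef_pos: [0.5242, -0.0568, 0.094]
orientation: [-0.373, 3.119, 0.001]
contact_force: [-3.3, 2.3, 13.9]
width: -0.0002
grasp_force: 6.7
t: 8.35
eef_pos: [0.5257, -0.1524, 0.208]
orientation: [-0.374, 3.119, 0.002]
contact_force: [0.0, -0.1, -0.0]
width: 0.0002
grasp_force: 0.0
[(1505, [164.3, 193.3], array([ 0.5502, -0.2639,  0.1   ])), (1348, [321.7, 225.8], array([ 0.5477, -0.1475,  0.1   ])), (686, [445.5, 220.4], array([ 0.5218, -0.0595,  0.1   ]))]
[(1505, [164.3, 193.3], array([ 0.5268, -0.241 ,  0.16  ])), (1348, [321.7, 225.8], array([ 0.5248, -0.1525,  0.16  ])), (686, [445.5, 220.4], array([ 0.5052, -0.0856,  0.16  ]))]
[(1505, [164.3, 193.3], array([ 0.5248, -0.2391,  0.165 ])), (1348, [321.7, 225.8], array([ 0.5229, -0.1529,  0.165 ])), (686, [445.5, 220.4], array([ 0.5038, -0.0878,  0.165 ]))]
```

```bash
python3 -m pendant '0 0 0 -25 0 0 0;0 0 0 -38 0 0 0;0 0 0 -46 0 0 0;0 0 0 -54 0 0 0;0 0 0 -61 0 0 0;0 0 0 -68 0 0 0;0 0 0 -75 0 0 0;0 0 0 -82 0 0 0;0 0 0 -89 0 0 0;0 0 0 -96 0 0 0;0 0 0 -103 0 0 0;0 0 0 -108 0 0 0'; python3 -m pendant '0 0 0 -4 0 0 0;0 0 0 -7 0 0 0;0 0 0 -7 0 0 0'
```

```text
t: 9.6
eef_pos: [0.5256, -0.1533, 0.1001]
orientation: [-0.372, 3.119, 0.001]
contact_force: [-1.0, 2.6, 8.4]
width: 0.0001
grasp_force: 4.1
t: 9.9
eef_pos: [0.5256, -0.153, 0.094]
orientation: [-0.373, 3.119, 0.0]
contact_force: [-3.5, 2.1, 14.0]
width: -0.0002
grasp_force: 6.9
```

```bash
python3 -m pendant '0 0 0 50 0 0 0;0 0 0 100 0 0 0;0 0 -30 115 0 0 0;0 0 -60 115 0 0 0;0 0 -88 115 0 0 0;0 0 -88 115 0 0 0;0 0 -88 115 0 0 0'
python3 - <<'E'
from h import *
np.set_printoptions(precision=4,suppress=True)
im=optics.snapshot("wrist")
for z in(.094,.165,.17): print([(int(a),c.tolist(),plane("wrist",*c,z)) for a,c,s in blobs(im,*R["yellow"],60)[0]])
E
```

```text
t: 10.6
eef_pos: [0.5251, -0.2425, 0.2075]
orientation: [0.369, -3.119, -0.001]
contact_force: [-0.5, 0.5, -0.3]
width: -0.0004
grasp_force: 0.0
[(700, [436.6, 220.5], array([ 0.5248, -0.1528,  0.094 ])), (1304, [325.7, 229.5], array([ 0.5517, -0.2327,  0.094 ])), (710, [554.8, 246.2], array([ 0.5234, -0.0569,  0.094 ]))]
[(700, [436.6, 220.5], array([ 0.5046, -0.1818,  0.165 ])), (1304, [325.7, 229.5], array([ 0.524 , -0.2395,  0.165 ])), (710, [554.8, 246.2], array([ 0.5036, -0.1126,  0.165 ]))]
[(700, [436.6, 220.5], array([ 0.5032, -0.1839,  0.17  ])), (1304, [325.7, 229.5], array([ 0.5221, -0.24  ,  0.17  ])), (710, [554.8, 246.2], array([ 0.5022, -0.1165,  0.17  ]))]
```

```bash
python3 -m pendant '0 0 2 -20 0 0 0;0 0 2 -35 0 0 0;0 0 2 -43 0 0 0;0 0 2 -51 0 0 0;0 0 2 -59 0 0 0;0 0 2 -67 0 0 0;0 0 2 -75 0 0 0;0 0 2 -82 0 0 0;0 0 2 -89 0 0 0;0 0 2 -96 0 0 0;0 0 2 -103 0 0 0;0 0 2 -108 0 0 0'; python3 -m pendant '0 0 0 -4 0 0 0;0 0 0 -7 0 0 0;0 0 0 -7 0 0 0'; python3 -m pendant '0 0 0 50 0 0 0;0 0 0 90 0 0 0;40 -35 -35 130 0 0 -0.05;60 -70 -70 160 0 0 -0.1;60 -80 -100 180 0 0 -0.1;60 -80 -130 180 0 0 -0.1;60 -80 -130 180 0 0 -0.1;60 -80 -130 180 0 0 -0.1'
python3 - <<'E'
from h import *
np.set_printoptions(precision=4,suppress=True)
im=optics.snapshot("wrist");cv2.imwrite("pics/w5.png",im[:,:,::-1])
b,m=blobs(im,*R["orange"],500)
for a,c,s in b:
    x,y,w,h=s; mm=np.zeros_like(m); mm[y:y+h,x:x+w]=m[y:y+h,x:x+w]
    r=cv2.minAreaRect(cv2.findNonZero(mm)); print(a,s,r,[plane("wrist",*p,.006) for p in cv2.boxPoints(r)],plane("wrist",*r[0],.006))
print([plane("wrist",*c,.094) for a,c,s in blobs(im,*R["yellow"],60)[0]])
E
```

```text
t: 11.85
eef_pos: [0.5258, -0.239, 0.1002]
orientation: [-0.372, 3.119, 0.001]
contact_force: [-1.9, 2.3, 8.6]
width: 0.0001
grasp_force: 4.1
t: 12.15
eef_pos: [0.5259, -0.2387, 0.0941]
orientation: [-0.373, 3.119, 0.001]
contact_force: [-2.9, 3.1, 13.6]
width: -0.0
grasp_force: 6.7
t: 12.95
eef_pos: [0.4448, -0.3707, 0.2725]
orientation: [0.211, -3.134, -0.001]
contact_force: [0.8, 0.9, 0.4]
width: 0.0598
grasp_force: 0.0
3021 [271 150  73 124] ((307.0, 211.5), (123.0, 72.0), 90.0) [array([ 0.4451, -0.4295,  0.006 ]), array([ 0.4338, -0.3483,  0.006 ]), array([ 0.5883, -0.3246,  0.006 ]), array([ 0.6007, -0.4148,  0.006 ])] [ 0.5129 -0.3798  0.006 ]
[array([ 0.5224, -0.2386,  0.094 ]), array([ 0.5239, -0.1534,  0.094 ]), array([ 0.5223, -0.057 ,  0.094 ])]
```

View pics/w5.png

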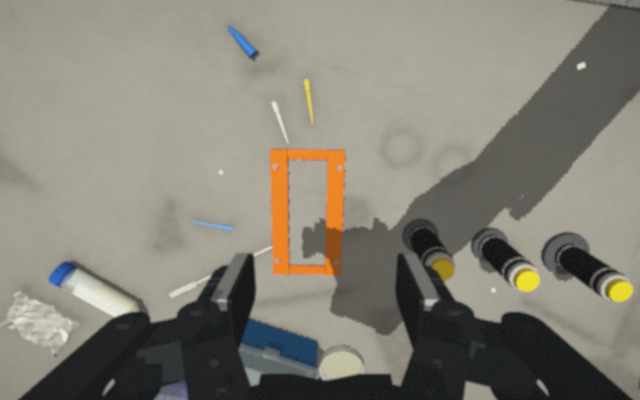

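The stand (271–344, 150–274) is clear. The petri dish at (342,362) is beyond its far end and the three collapsed tubes are on the right. Foot A is again visibly larger than B and C. Going to grasp A.

```bash
python3 -m pendant '60 10 45 0 0 0 0.05;60 20 90 -20 0 0 0.1;60 30 135 -40 0 0 0.11;60 45 180 -60 0 0 0.11;60 60 225 -80 0 0 0.11;60 70 265 -100 0 0 0.11;60 77 300 -110 0 0 0.11;60 77 312 -115 0 0 0.11;60 77 312 -115 0 0 0.11;60 77 312 -115 0 0 0.11'
python3 - <<'E'
from h import *
np.set_printoptions(precision=4,suppress=True)
im=optics.snapshot("wrist");cv2.imwrite("pics/w6.png",im[:,:,::-1]); print(status.state()["eef_pos"])
print([(c,plane("wrist",*c,.093)) for a,c,s in blobs(im,*R["yellow"],60)[0]])
E
```

```text
t: 14.0
eef_pos: [0.522, -0.0586, 0.1583]
orientation: [0.387, -3.117, 0.002]
contact_force: [0.1, -0.7, 0.7]
width: 0.06
grasp_force: 0.0
[ 0.5222 -0.0596  0.1585]
[(array([ 19.2, 149.8]), array([ 0.5249, -0.2402,  0.093 ])), (array([169.5, 185.5]), array([ 0.5251, -0.1531,  0.093 ])), (array([326.2, 220.7]), array([ 0.524, -0.057,  0.093]))]
```

```bash
python3 -m pendant '60 2 2 -40 0 0 0;60 2 2 -75 0 0 0;60 2 2 -105 0 0 0;60 2 2 -122 0 0 0;60 2 2 -122 0 0 0;25 2 2 -122 0 0 0;25 2 2 -122 0 0 0;25 2 2 -122 0 0 0;25 2 2 -122 0 0 0' 40; python3 -m pendant '25 0 0 4 0 0 0;25 -10 20 4 0 0 0;25 -20 45 4 0 0 0;25 -30 70 4 0 0 0;25 -38 95 4 0 0 0;25 -43 120 4 0 0 0;25 -43 140 4 0 0 0;25 -43 153 4 0 0 0;25 -43 153 3 0 0 0;25 -43 153 3 0 0 0'
python3 - <<'E'
from h import *
im=optics.snapshot("wrist");cv2.imwrite("pics/w7.png",im[:,:,::-1]); print(status.state()["eef_pos"])
E
```

```text
t: 14.95
eef_pos: [0.5255, -0.0567, 0.0376]
orientation: [-0.385, 3.116, -0.002]
contact_force: [-0.4, -2.3, 7.5]
width: 0.0312
grasp_force: 29.8
t: 15.95
eef_pos: [0.4815, 0.0962, 0.0392]
orientation: [0.386, -3.117, 0.002]
contact_force: [0.3, -0.2, -2.0]
width: 0.0312
grasp_force: 40.4
[0.48142379 0.09542582 0.03923247]
```

View pics/w7.png

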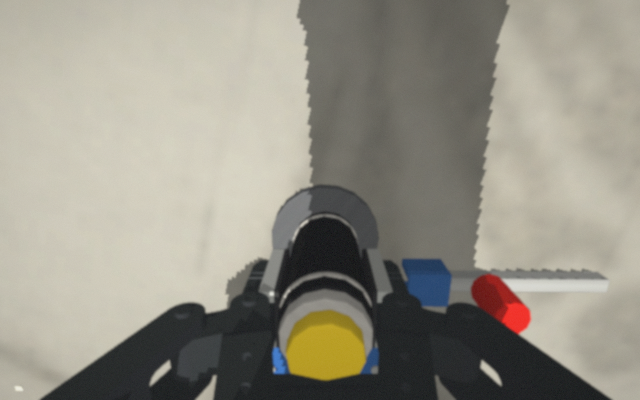

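Tube A is held with its foot just outside the mouth and the lips show symmetrically either side of the cap (column 327). Now trying it in the slot.

```bash
python3 -m pendant '25 0 1 -3 0 0 0;25 10 3 -3 0 0 0;25 19 6 -3 0 0 0;25 29 8 -3 0 0 0;25 34 9 -3 0 0 0;25 34 9 -3 0 0 0'; python3 -m pendant '25 4 1 0 0 0 0;25 8 2 0 0 0 0;25 8 2 0 0 0 0';  python3 -m pendant '25 4 1 0 0 0 0;25 8 2 0 0 0 0;25 8 2 0 0 0 0'
```

```text
t: 16.6
eef_pos: [0.5101, 0.1014, 0.0376]
orientation: [0.382, -3.108, 0.01]
contact_force: [-11.9, -3.5, 24.1]
width: 0.0313
grasp_force: 42.6
t: 16.9
eef_pos: [0.5169, 0.1032, 0.0377]
orientation: [0.382, -3.105, 0.011]
contact_force: [-14.5, -4.4, 27.7]
width: 0.0311
grasp_force: 42.7
t: 17.2
eef_pos: [0.5239, 0.1049, 0.0377]
orientation: [0.381, -3.103, 0.012]
contact_force: [-15.2, -4.7, 30.2]
width: 0.0312
grasp_force: 43.3
```

```bash
python3 -m pendant '25 0 0 1.5 0 0 0;25 0 0 1.5 0 0 0'; python3 -m pendant '25 4 1 1.5 0 0 0;25 8 2 1.5 0 0 0;25 8 2 1.5 0 0 0'
```

```text
t: 17.4
eef_pos: [0.5255, 0.1062, 0.0378]
orientation: [0.383, -3.106, 0.008]
contact_force: [-10.0, -2.9, 12.4]
width: 0.0308
grasp_force: 41.3
t: 17.7
eef_pos: [0.5325, 0.108, 0.0389]
orientation: [0.383, -3.104, 0.009]
contact_force: [-10.8, -2.4, 11.1]
width: 0.031
grasp_force: 41.7
```

```bash
python3 - <<'E'
from h import *
im=optics.snapshot("wrist");im2=optics.snapshot("scene")[130:250,200:360]
cv2.imwrite("pics/w8.png",np.vstack([cv2.resize(im,(560,350)),cv2.resize(im2,(560,250),interpolation=cv2.INTER_CUBIC)[:,:560]])[:,:,::-1]) 
E
```

```text
(no output)
```

View pics/w8.png

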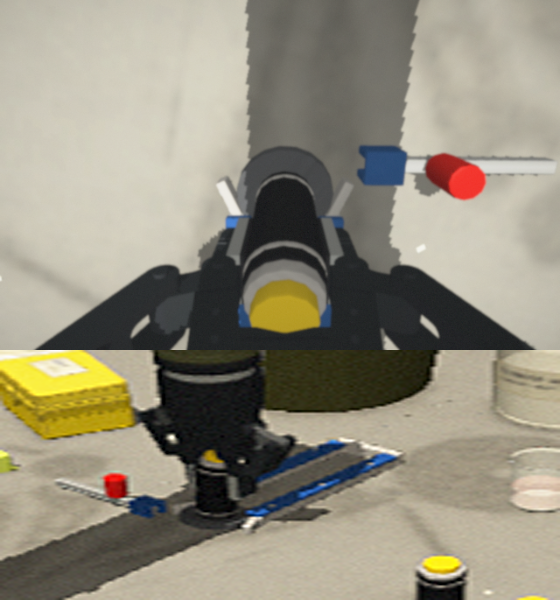

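The foot stays at the flare mouth while the barrel leans forward, so A is wide. I'll back off, let it stand level, regrip and take it to the stand.

```bash
python3 -m pendant '25 -10 -2 1 0 0 0;25 -20 -5 1 0 0 0;25 -30 -7 1 0 0 0;25 -40 -10 1 0 0 0;25 -48 -12 1 0 0 0;25 -48 -12 0 0 0 0;45 -48 -12 0 0 0 0;45 -48 -12 0 0 0 0;45 -48 -12 0 0 0 0;45 -48 -12 0 0 0 0;45 -48 -12 0 0 0 0;45 -48 -12 0 0 0 0'
python3 - <<'E'
from h import *
np.set_printoptions(precision=4,suppress=True)
im=optics.snapshot("wrist");cv2.imwrite("pics/w9.png",im[:,:,::-1]); print(status.state()["eef_pos"])
print([(a,c,plane("wrist",*c,.094)) for a,c,s in blobs(im,*R["yellow"],60)[0]])
E
```

```text
t: 19.0
eef_pos: [0.4917, 0.1003, 0.0394]
orientation: [-0.387, 3.117, 0.0]
contact_force: [0.4, 0.4, 0.1]
width: 0.0452
grasp_force: 0.0
[0.4916 0.1003 0.0393]
[(np.int32(5005), array([321.7, 311.6]), array([0.4767, 0.0971, 0.094 ]))]
```

View pics/w9.png

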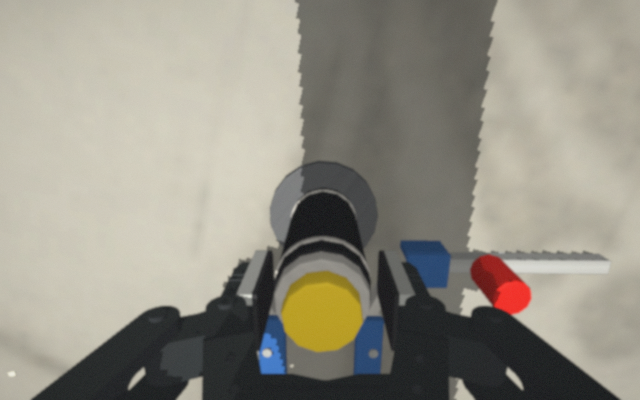

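A stands level again (cap at 322,312), 14 mm behind the tool point. Regripping and carrying it round in front of B and C.

```bash
python3 -m pendant '45 -7 -2 0 0 0 0;45 -14 -3 0 0 0 0;45 -14 -3 0 0 0 0;25 -14 -3 0 0 0 0;25 -14 -3 0 0 0 0;25 -14 -3 0 0 0 0;25 -14 -3 0 0 0 0;25 -14 -3 6 0 0 0;25 -14 -3 14 0 0 0;25 -14 -3 14 0 0 0' 60; python3 -m pendant '25 -15 -20 0 0 0 0;25 -30 -50 0 0 0 0;25 -38 -85 0 0 0 0;25 -38 -125 0 0 0 0;25 -38 -165 0 0 0 -0.05;25 -38 -205 0 0 0 -0.11;25 -38 -245 0 0 0 -0.11;25 -38 -285 0 0 0 -0.11;25 -38 -325 0 0 0 -0.11;25 -38 -365 0 0 0 -0.11;25 -30 -400 0 0 0 -0.11;25 -20 -430 0 0 0 -0.11'
```

```text
t: 20.05
eef_pos: [0.4785, 0.0975, 0.0542]
orientation: [-0.387, 3.116, 0.001]
contact_force: [-0.1, 0.5, -2.6]
width: 0.0307
grasp_force: 59.7
t: 21.25
eef_pos: [0.4563, -0.3359, 0.0532]
orientation: [0.21, -3.134, 0.001]
contact_force: [1.4, 1.1, -3.7]
width: 0.0309
grasp_force: 59.8
```

```bash
python3 -m pendant '25 10 -20 0 0 0 0;25 30 -40 0 0 0 0;25 60 -43 0 0 0 0;25 91 -44 0 0 0 0;25 91 -44 0 0 0 0;25 91 -44 0 0 0 0'
python3 - <<'E'
from h import *
np.set_printoptions(precision=4,suppress=True)
im=optics.snapshot("wrist");cv2.imwrite("pics/w10.png",im[:,:,::-1]); print(status.state()["eef_pos"])
print([(a,c,plane("wrist",*c,.104)) for a,c,s in blobs(im,*R["yellow"],60)[0]])
m=blobs(im,*R["orange"])[1]
for v in range(120,330,15):
    x=np.flatnonzero(m[v]); 
    if len(x): print(v,x.min(),x.max(),plane("wrist",x.min(),v,.006)[:2],plane("wrist",x.max(),v,.006)[:2])
E
```

```text
t: 21.85
eef_pos: [0.5485, -0.3761, 0.0528]
orientation: [0.217, -3.133, -0.001]
contact_force: [-0.2, 0.2, -3.3]
width: 0.0311
grasp_force: 59.9
[ 0.5472 -0.3767  0.0526]
[(np.int32(3871), array([325.6, 349.1]), array([ 0.5471, -0.3751,  0.104 ]))]
120 276 403 [ 0.491  -0.4084] [ 0.4821 -0.3438]
135 276 402 [ 0.4986 -0.4077] [ 0.4896 -0.3428]
150 276 400 [ 0.5064 -0.4069] [ 0.4975 -0.3422]
165 364 399 [ 0.508  -0.3597] [ 0.5054 -0.3412]
180 277 398 [ 0.5226 -0.4048] [ 0.5136 -0.3401]
195 243 397 [ 0.5335 -0.4224] [ 0.522 -0.339]
210 244 395 [ 0.5421 -0.4212] [ 0.5306 -0.3384]
225 274 394 [ 0.5486 -0.4039] [ 0.5394 -0.3373]
240 245 379 [ 0.56   -0.4193] [ 0.5495 -0.344 ]
255 246 391 [ 0.5692 -0.4181] [ 0.5578 -0.3354]
270 247 250 [ 0.5787 -0.4168] [ 0.5785 -0.4151]
```

View pics/w10.png

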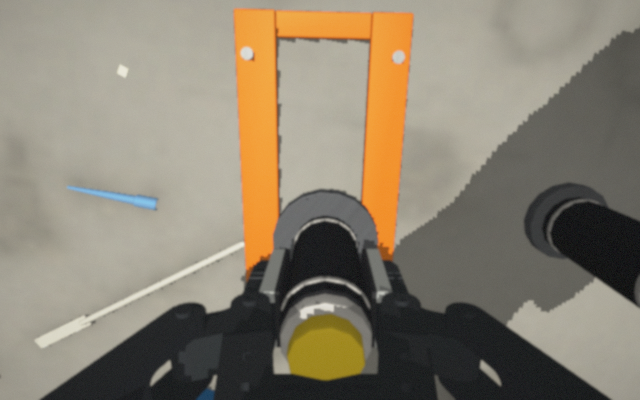

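The foot (columns 274–376) is about 3 mm right of the stand's midline (column 319). I'll shift −y by 3 mm, lower and release.

```bash
python3 -m pendant '25 0 -3 0 0 0 0;25 0 -3 -3 0 0 0;25 0 -3 -6 0 0 0;25 0 -3 -7 0 0 0;25 0 -3 -7 0 0 0'; python3 -m pendant '40 0 0 0 0 0 0;40 0 0 0 0 0 0;45 0 0 0 0 0 0;45 0 0 30 0 0 0;60 0 0 70 0 0 0;60 -15 20 110 0 0 0;60 -45 40 120 0 0 0;60 -60 40 120 0 0 0;60 -60 40 120 0 0 0;60 -60 40 120 0 0 0'
python3 - <<'E'
from h import *
np.set_printoptions(precision=4,suppress=True)
im=optics.snapshot("wrist");cv2.imwrite("pics/w11.png",im[:,:,::-1]); print(status.state()["eef_pos"])
print([(a,c,plane("wrist",*c,.1),plane("wrist",*c,.094)) for a,c,s in blobs(im,*R["yellow"],60)[0]])
E
```

```text
t: 22.4
eef_pos: [0.5482, -0.3796, 0.046]
orientation: [0.215, -3.134, -0.001]
contact_force: [-0.3, 0.3, -2.9]
width: 0.0308
grasp_force: 59.9
t: 23.4
eef_pos: [0.4892, -0.3404, 0.1666]
orientation: [-0.214, 3.133, -0.001]
contact_force: [0.6, -0.2, 0.2]
width: 0.0602
grasp_force: 0.0
[ 0.4897 -0.3403  0.1663]
[(np.int32(846), array([461.5, 280.2]), array([ 0.5208, -0.245 ,  0.1   ]), array([ 0.5239, -0.242 ,  0.094 ])), (np.int32(458), array([262.1, 292.6]), array([ 0.5478, -0.3726,  0.1   ]), array([ 0.5516, -0.3733,  0.094 ])), (np.int32(938), array([584.9, 295.8]), array([ 0.521 , -0.1615,  0.1   ]), array([ 0.524 , -0.1561,  0.094 ]))]
```

View pics/w11.png

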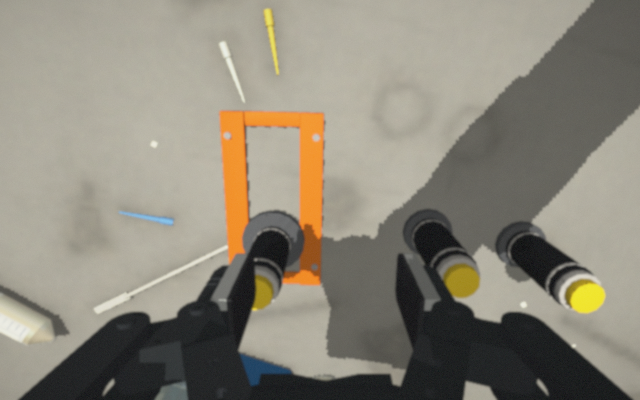

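A stands on the stand (foot 243–301, rails 229–324), level to within ~3 mm. C (cap 461,280) and B remain. Grasping C, with the yaw for the rack.

```bash
python3 -m pendant '60 15 35 0 0 0 0.05;60 30 70 0 0 0 0.1;60 34 100 0 0 0 0.112;60 34 100 0 0 0 0.112;60 34 100 0 0 0 0.112'
python3 - <<'E'
from h import *
np.set_printoptions(precision=4,suppress=True)
im=optics.snapshot("wrist"); print(status.state()["eef_pos"])
print([(a,c,plane("wrist",*c,.094)) for a,c,s in blobs(im,*R["yellow"],60)[0]])
E
```

```text
t: 23.95
eef_pos: [0.5237, -0.2392, 0.1659]
orientation: [-0.393, 3.117, 0.001]
contact_force: [-1.2, -0.1, -0.2]
width: 0.06
grasp_force: 0.0
[ 0.5231 -0.2406  0.1658]
[(np.int32(1186), array([ 93.2, 201.2]), array([ 0.5504, -0.3812,  0.094 ])), (np.int32(964), array([320. , 214.1]), array([ 0.5238, -0.2422,  0.094 ])), (np.int32(955), array([448.7, 244.7]), array([ 0.5236, -0.1565,  0.094 ]))]
```

```bash
python3 -m pendant '60 1 -1 -40 0 0 0;60 1 -1 -80 0 0 0;60 1 -1 -110 0 0 0;60 1 -1 -127 0 0 0;60 1 -1 -127 0 0 0;25 1 -1 -127 0 0 0;25 1 -1 -127 0 0 0;25 1 -1 -127 0 0 0;25 1 -1 -127 0 0 0;25 1 -1 -122 0 0 0;25 1 -1 -122 0 0 0' 60; python3 -m pendant '25 -25 0 0 0 0 0;25 -50 5 0 0 0 0;25 -75 20 0 0 0 0;25 -85 50 0 0 0 0;25 -85 90 0 0 0 0;25 -85 130 0 0 0 0;25 -85 170 0 0 0 0;25 -85 210 0 0 0 0;25 -80 250 0 0 0 0;25 -70 285 0 0 0 0;25 -56 315 0 0 0 -0.01;25 -43 337 0 0 0 -0.01'; python3 -m pendant '25 0 0 0 0 0 0;25 0 0 0 0 0 0'
python3 - <<'E'
from h import *
im=optics.snapshot("wrist");cv2.imwrite("pics/w12.png",im[:,:,::-1]); print(status.state()["eef_pos"])
E
```

```text
t: 25.1
eef_pos: [0.5234, -0.2405, 0.0448]
orientation: [-0.391, 3.117, 0.001]
contact_force: [1.1, -0.1, -4.1]
width: 0.0308
grasp_force: 59.5
t: 26.3
eef_pos: [0.4807, 0.1001, 0.0444]
orientation: [-0.38, 3.118, 0.004]
contact_force: [0.7, -0.7, -3.9]
width: 0.0309
grasp_force: 60.1
t: 26.5
eef_pos: [0.4803, 0.0969, 0.0442]
orientation: [0.377, -3.118, -0.001]
contact_force: [-0.4, -1.5, -3.5]
width: 0.0307
grasp_force: 60.2
[0.4796371  0.0955109  0.04412653]
```

View pics/w12.png

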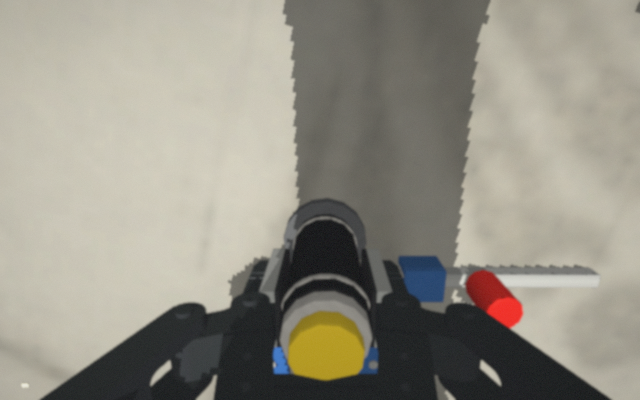

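C is held level at the mouth, its foot (285–367) visibly narrow and centred on the lips at 326. Sliding it in.

```bash
python3 -m pendant '25 0 1 -4 0 0 0;25 10 3 -4 0 0 0;25 20 6 -4 0 0 0;25 30 8 -4 0 0 0;25 36 10 -4 0 0 0;25 42 11 -4 0 0 0;25 48 13 -4 0 0 0;25 54 14 -4 0 0 0;25 54 14 -4 0 0 0'; python3 -m pendant '25 8 2 0 0 0 0;25 16 4 0 0 0 0;25 24 6 0 0 0 0;25 24 6 0 0 0 0'
python3 - <<'E'
from h import *
im=optics.snapshot("wrist");im2=optics.snapshot("scene")[130:250,200:360]
cv2.imwrite("pics/w13.png",np.vstack([cv2.resize(im,(560,350)),cv2.resize(im2,(560,250),interpolation=cv2.INTER_CUBIC)[:,:560]])[:,:,::-1]) 
E
```

```text
t: 27.45
eef_pos: [0.5325, 0.1077, 0.0406]
orientation: [0.372, -3.115, 0.005]
contact_force: [-4.3, -2.2, 8.3]
width: 0.0306
grasp_force: 60.9
t: 27.85
eef_pos: [0.5576, 0.1141, 0.0406]
orientation: [0.372, -3.117, 0.003]
contact_force: [-3.4, -1.8, 7.5]
width: 0.0309
grasp_force: 60.9
```

```bash
python3 -m pendant '25 12 3 0.5 0 0 0;25 24 6 0.5 0 0 0;25 36 9 0.5 0 0 0;25 48 12 0.5 0 0 0;25 60 15 0.5 0 0 0;25 72 18 0.5 0 0 0;25 84 21 0.5 0 0 0;25 97 24 0.5 0 0 0;25 97 24 0.5 0 0 0;25 97 24 0.5 0 0 0'
cat >> h.py <<'E'
def rk(p): d=p[:2]-np.array([.6118,.1289]); a=np.radians(13.9); return np.array([d@[np.cos(a),np.sin(a)],d@[-np.sin(a),np.cos(a)]])
def st(p): d=p[:2]-np.array([.5172,-.3815]); a=np.radians(7); return np.array([d@[np.cos(a),np.sin(a)],d@[-np.sin(a),np.cos(a)]])
def caps(z=.094,n="wrist"):
    im=optics.snapshot(n); s=status.state()["eef_pos"]; print("tcp",s.round(4),"rack",rk(s).round(4))
    for a,c,b in blobs(im,*R["yellow"],50)[0]:
        if n=="top" and (a>300 or c[0]<200): continue
        p=plane(n,*c,z); print(a,c,p.round(4),"rack",rk(p).round(4),"stand",st(p).round(4))
    return im
E
python3 - <<'E'
from h import *
cv2.imwrite("pics/w14.png",caps()[:,:,::-1])
E
```

```text
t: 28.95
eef_pos: [0.6558, 0.1395, 0.0404]
orientation: [-0.373, 3.118, -0.0]
contact_force: [0.9, 0.2, -1.4]
width: 0.0306
grasp_force: 60.5
tcp [0.6554 0.1395 0.0405] rack [ 0.0449 -0.0002]
4218 [325.2 347. ] [0.6527 0.1405 0.094 ] rack [0.0425 0.0014] stand [0.1981 0.5016]
```

```bash
python3 -m pendant '45 0 0 0 0 0 0;45 0 0 0 0 0 0;45 0 0 0 0 0 0;45 0 0 40 0 0 0;45 0 0 80 0 0 0;45 -40 -5 110 0 0 0;45 -80 -10 110 0 0 0;45 -120 -20 110 0 0 0;45 -130 -30 110 0 0 0;45 -130 -30 110 0 0 0;45 -130 -30 110 0 0 0'
python3 - <<'E'
from h import *
cv2.imwrite("pics/w15.png",caps()[:,:,::-1])
cv2.imwrite("pics/t15.png",caps(n="top")[:,:,::-1])
cv2.imwrite("pics/s15.png",optics.snapshot("scene")[:,:,::-1])
E
```

```text
t: 30.1
eef_pos: [0.5268, 0.1106, 0.1512]
orientation: [-0.374, 3.117, 0.001]
contact_force: [0.4, 1.5, -0.6]
width: 0.0452
grasp_force: 0.0
tcp [0.5272 0.1111 0.1511] rack [-0.0864  0.003 ]
2620 [584.2 278.8] [0.5256 0.278  0.094 ] rack [-0.0479  0.1655] stand [0.0887 0.6536]
4023 [617.9 325.2] [0.5515 0.3143 0.094 ] rack [-0.014   0.1944] stand [0.1189 0.6864]
tcp [0.5272 0.1112 0.1509] rack [-0.0864  0.0032]
71 [464.  216.2] [ 0.5515 -0.3825  0.094 ] rack [-0.1814 -0.4819] stand [ 0.0339 -0.0052]
61 [369.4 231.8] [ 0.5261 -0.1559  0.094 ] rack [-0.1516 -0.2558] stand [0.0363 0.2229]
```

```bash
python3 -m pendant '60 0 -40 0 0 0 0;60 0 -80 0 0 0 0;60 0 -120 0 0 0 0;60 0 -160 0 0 0 0;60 0 -200 0 0 0 0;60 0 -240 0 0 0 0;60 -3 -267 0 0 0 0;60 -3 -267 0 0 0 0;60 -3 -267 0 0 0 0'
python3 - <<'E'
from h import *
caps(); caps(n="top")
E
```

```text
t: 31.15
eef_pos: [0.5232, -0.1571, 0.1506]
orientation: [-0.372, 3.119, 0.001]
contact_force: [0.1, 1.2, -0.1]
width: 0.0596
grasp_force: 0.0
tcp [ 0.5234 -0.1557  0.1507] rack [-0.1542 -0.255 ]
1129 [328.2 225.7] [ 0.5249 -0.1518  0.094 ] rack [-0.1518 -0.2516] stand [0.0356 0.227 ]
tcp [ 0.5234 -0.1551  0.1508] rack [-0.154  -0.2544]
61 [243.6 184. ] [0.6562 0.1376 0.094 ] rack [ 0.0452 -0.0023] stand [0.2013 0.4982]
```

```bash
python3 -m pendant '60 1 2 -40 0 0 0;60 1 2 -75 0 0 0;60 1 2 -100 0 0 0;60 1 2 -112 0 0 0;60 1 2 -112 0 0 0;25 1 2 -112 0 0 0;25 1 2 -112 0 0 0;25 1 2 -112 0 0 0;25 1 2 -112 0 0 0;25 1 2 -107 0 0 0;25 1 2 -107 0 0 0'; python3 -m pendant '25 -10 25 0 0 0 0;25 -20 55 0 0 0 0;25 -30 90 0 0 0 0;25 -40 125 0 0 0 0;25 -45 160 0 0 0 0;25 -45 195 0 0 0 0;25 -44 225 0 0 0 0;25 -43 243 0 0 0 0;25 -43 249 0 0 0 0;25 -43 249 0 0 0 0;25 -43 249 0 0 0 0'
python3 - <<'E'
from h import *
cv2.imwrite("pics/w16.png",caps()[:,:,::-1])
E
```

```text
t: 32.35
eef_pos: [0.5235, -0.1551, 0.0444]
orientation: [-0.374, 3.119, -0.0]
contact_force: [0.4, 0.3, -3.6]
width: 0.0307
grasp_force: 59.7
t: 33.45
eef_pos: [0.4802, 0.0922, 0.0437]
orientation: [0.372, -3.118, 0.003]
contact_force: [0.1, -0.4, -3.8]
width: 0.0307
grasp_force: 60.2
tcp [0.4803 0.0919 0.0437] rack [-0.1366 -0.0043]
4227 [325.5 346.7] [0.4801 0.0937 0.094 ] rack [-0.1363 -0.0025] stand [0.0211 0.4762]
```

```bash
python3 -m pendant '25 -1 4 0 0 0 0;25 -1 4 -4 0 0 0;25 9 6 -4 0 0 0;25 19 9 -4 0 0 0;25 29 11 -4 0 0 0;25 35 13 -4 0 0 0;25 41 14 -4 0 0 0;25 47 16 -4 0 0 0;25 53 17 -4 0 0 0;25 53 17 -4 0 0 0'; python3 -m pendant '25 8 2 0 0 0 0;25 16 4 0 0 0 0;25 24 6 0 0 0 0;25 24 6 0 0 0 0'
python3 - <<'E'
from h import *
caps()
E
```

```text
t: 34.5
eef_pos: [0.531, 0.1091, 0.0404]
orientation: [0.373, -3.114, 0.005]
contact_force: [-6.6, -1.8, 11.7]
width: 0.0313
grasp_force: 61.4
t: 34.9
eef_pos: [0.5565, 0.1158, 0.0404]
orientation: [0.373, -3.117, 0.003]
contact_force: [-3.8, -0.8, 8.4]
width: 0.0304
grasp_force: 61.2
tcp [0.5565 0.1158 0.0404] rack [-0.0568  0.0006]
4222 [325.3 346.8] [0.5538 0.1169 0.094 ] rack [-0.0592  0.0023] stand [0.0971 0.4902]
```

Low forces and the tube moves with the tool, so B goes in as well. Sliding on and releasing.

```bash
python3 -m pendant '25 10 2 0.5 0 0 0;25 20 5 0.5 0 0 0;25 30 7 0.5 0 0 0;25 39 10 0.5 0 0 0;25 39 10 0.5 0 0 0;25 39 10 0.5 0 0 0'; python3 -m pendant '45 0 0 0 0 0 0;45 0 0 0 0 0 0;45 0 0 0 0 0 0;45 0 0 40 0 0 0;45 0 0 80 0 0 0;45 -30 0 110 0 0 0;45 -70 0 150 0 0 0;45 -110 -10 190 0 0 0;45 -150 -20 210 0 0 0;45 -170 -20 210 0 0 0;45 -170 -20 210 0 0 0'
python3 - <<'E'
from h import *
im=caps(); t=caps(n="top"); s=optics.snapshot("scene")[130:370,190:450]
cv2.imwrite("pics/m1.png",np.vstack([cv2.resize(im,(480,300)),cv2.resize(s,(325,300),interpolation=cv2.INTER_CUBIC)]) [:,:,::-1] if 0 else np.hstack([cv2.resize(im,(400,250)),cv2.resize(t[140:290,220:500],(400,250),interpolation=cv2.INTER_CUBIC)])[:,:,::-1])
cv2.imwrite("pics/m2.png",cv2.resize(s,None,fx=1.35,fy=1.35,interpolation=cv2.INTER_CUBIC)[:,:,::-1])
a=cv2.imread("pics/m1.png");b=cv2.imread("pics/m2.png");b=cv2.copyMakeBorder(b,0,0,0,800-b.shape[1],cv2.BORDER_CONSTANT)
cv2.imwrite("pics/m3.png",np.vstack([a,b])); print(np.vstack([a,b]).shape)
h=blobs(im,*R["red"],30)[0]; print("knob",[(c,rk(plane("wrist",*c,.03))) for a,c,s in h])
E
```

```text
t: 35.55
eef_pos: [0.5964, 0.1256, 0.0404]
orientation: [0.373, -3.119, 0.003]
contact_force: [-1.0, -2.4, 4.1]
width: 0.0306
grasp_force: 60.9
t: 36.65
eef_pos: [0.4229, 0.1067, 0.2515]
orientation: [0.378, -3.118, 0.002]
contact_force: [0.3, 0.6, -0.2]
width: 0.0448
grasp_force: 0.0
tcp [0.4254 0.1072 0.2511] rack [-0.1861  0.0237]
4391 [561.1 329.9] [0.5162 0.3686 0.094 ] rack [-0.0352  0.2557] stand [0.0904 0.7446]
415 [302.2 348.5] [0.598  0.1276 0.094 ] rack [-0.0137  0.0021] stand [0.1423 0.4955]
132 [512.8 376.1] [0.5795 0.3443 0.094 ] rack [0.0204 0.2169] stand [0.1503 0.7128]
tcp [0.4269 0.1076 0.2508] rack [-0.1846  0.0237]
61 [243.6 184. ] [0.6562 0.1376 0.094 ] rack [ 0.0452 -0.0023] stand [0.2013 0.4982]
74 [249.4 207.7] [0.5977 0.1244 0.094 ] rack [-0.0148 -0.001 ] stand [0.1415 0.4923]
71 [464.  216.2] [ 0.5515 -0.3825  0.094 ] rack [-0.1814 -0.4819] stand [ 0.0339 -0.0052]
(574, 800, 3)
knob [(array([380.5, 235.9]), array([-0.1055427 ,  0.08522287]))]
```

View pics/m3.png

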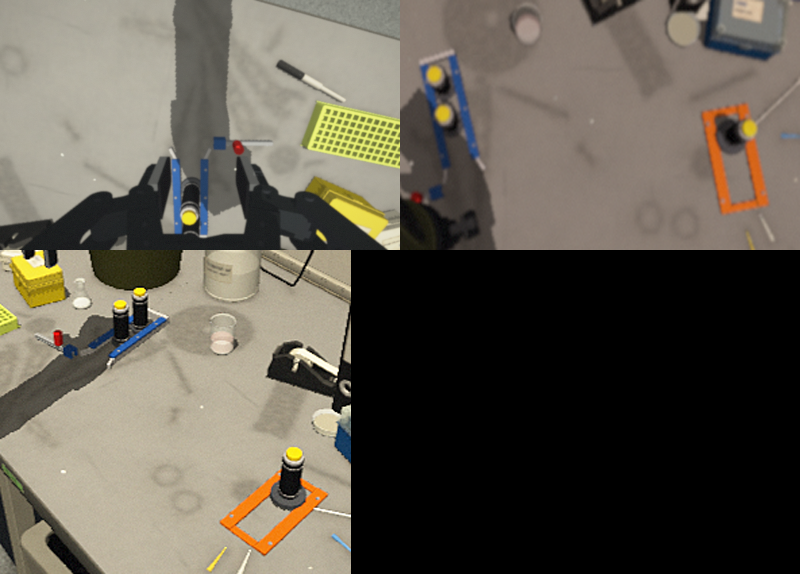

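Both narrow tubes stand in the slot, A stands level across the rails, and the bystanders are untouched. Now closing the gate.

```bash
python3 -m pendant '45 30 40 -30 0 0 0;45 59 77 -60 0 0 0;45 59 77 -100 0 0 0;45 59 77 -140 0 0 0;45 59 77 -180 0 0 0;45 59 77 -210 0 0 0;45 59 77 -227 0 0 0;45 59 77 -227 0 0 0;45 59 77 -227 0 0 0'; python3 -m pendant '10 0 0 0 0 0 0;10 0 0 0 0 0 0;10 0 0 0 0 0 0;10 0 0 0 0 0 0' 30; python3 -m pendant '10 2 -10 0 0 0 0;10 5 -20 0 0 0 0;10 7 -30 0 0 0 0;10 10 -40 0 0 0 0;10 12 -50 0 0 0 0;10 15 -60 0 0 0 0;10 17 -70 0 0 0 0;10 19 -78 0 0 0 0;10 20 -81 0 0 0 0;10 20 -81 0 0 0 0'
```

```text
t: 37.7
eef_pos: [0.4861, 0.1846, 0.0227]
orientation: [0.375, -3.119, 0.0]
contact_force: [0.6, -0.3, 0.2]
width: 0.0449
grasp_force: 0.0
t: 38.1
eef_pos: [0.4866, 0.1841, 0.0244]
orientation: [-0.374, 3.117, 0.0]
contact_force: [0.2, -1.5, 7.0]
width: 0.0167
grasp_force: 29.5
t: 39.1
eef_pos: [0.5063, 0.1029, 0.0244]
orientation: [-0.373, 3.117, 0.0]
contact_force: [-0.9, -1.0, 7.3]
width: 0.0167
grasp_force: 29.7
```

```bash
python3 -m pendant '10 0 -2 0 0 0 0;10 1 -4 0 0 0 0;10 1 -4 0 0 0 0'; python3 -m pendant '40 0 1 0 0 0 0;45 0 1 0 0 0 0;45 0 1 0 0 0 0;45 0 1 40 0 0 0;45 0 1 90 0 0 0;45 -40 0 140 0 0 0;45 -80 0 180 0 0 0;45 -80 0 180 0 0 0;45 -80 0 180 0 0 0'
python3 - <<'E'
from h import *
im=caps(); caps(n="top")
print("knob",[(c,rk(plane("wrist",*c,.03))) for a,c,s in blobs(im,*R["red"],30)[0]],status.state()["contact_force"])
E
```

```text
t: 39.4
eef_pos: [0.5067, 0.1015, 0.0244]
orientation: [-0.377, 3.117, 0.005]
contact_force: [-1.6, 2.8, 7.1]
width: 0.0164
grasp_force: 29.8
t: 40.3
eef_pos: [0.4254, 0.099, 0.2052]
orientation: [-0.376, 3.117, -0.001]
contact_force: [0.7, 0.4, -1.1]
width: 0.0447
grasp_force: 0.0
tcp [0.4267 0.099  0.2041] rack [-0.1869  0.0154]
4521 [589.7 351.3] [0.5061 0.3492 0.094 ] rack [-0.0497  0.2392] stand [0.078  0.7266]
113 [309.2 373.7] [0.5848 0.125  0.094 ] rack [-0.0271  0.0027] stand [0.1289 0.4945]
tcp [0.4272 0.099  0.2033] rack [-0.1864  0.0153]
61 [241.6 176. ] [0.6764 0.1422 0.094 ] rack [ 0.0659 -0.0026] stand [0.2218 0.5004]
74 [249.4 207.6] [0.5979 0.1244 0.094 ] rack [-0.0146 -0.0011] stand [0.1418 0.4922]
71 [464.  216.2] [ 0.5515 -0.3825  0.094 ] rack [-0.1814 -0.4819] stand [ 0.0339 -0.0052]
knob [(array([307.9, 253.3]), array([-1.10149041e-01, -5.48122760e-05]))] [ 1.47678485 -0.1634378  -0.30453552]
```

```bash
python3 - <<'E'
from h import *
from station import ctrl
s=status.state(); print(s["t"],s["dq"].round(3)); print(ctrl.hand_in())
E
```

```text
40.4 [-0.003  0.037  0.011 -0.017 -0.     0.001 -0.001]
the job is handed in; nothing more can be done
None
```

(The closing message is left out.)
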